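Stand the fallen slide box back up in its file and close the bookend

TASK

One of the four slide boxes in the bench file has fallen over and leans on the bookend. Push it upright with your fingers so that it stands beside the other three, leaving the bookend where it is while you do so (levering the box up with the bookend would spring its lid); then push the bookend along its rods until it closes the row snugly. Only push: lift nothing, and leave the things round about where they are.

Things in the scene. Friction and masses are not known exactly. Their poses are not given: they have to be found in the camera images.
- box_file: White sheet-metal rack fixed to the bench; slide boxes stand in it in a row like books. Origin on the bench under the row; y along the row, z up. Base 3 mm thick, x -0.052 to 0.072, y -0.214 to 0.110. Fixed end plate: inner face at y = 0.100, 127 mm high. Front lip (x = -0.05) 10 mm. Two rods at the back (x = 0.059) end in a 72 mm high bracket at y = -0.21; that end is otherwise open.
- bookend (a joint): Position of the bookend along the file's y axis (m). 0 to -0.014 at the start (drawn back, the fallen box leaning on it); grows as it is pushed in file +y toward the row; about 0.058 when the four upright boxes are snug between it and the end plate. Friction keeps it where it is left: about 2.5 N moves it.
- bookend_push (a point): Centre of the outer face of the bookend's outer flange, 35 mm up: push here, in file +y. Axes as the file. Bookend: folded aluminium sheet; face plate 84 mm wide, top 95 mm high, its row side 78 mm in +y from the point; a foot; the outer flange, 84 mm wide, 4 mm thick, top 55 mm high. A black slider (file x 0.048 to 0.070, 67 mm high) joins it to the rods at the back.
- box_1: Black lidded slide box, 88 x 160 x 33 mm, 0.14 kg, loose, standing on its short end against the end plate. Origin: middle of its large bottom face, which faces file +y (at file y = 0.100), 83 mm above the bench while it stands. Own y: up, along the 160 mm; own x: across the file (88 mm); own z: through the thickness (0 to 33 mm), to file -y.
- box_2: Second box of the row, the same, standing upright beside box_1, origin 33 mm farther in file -y.
- box_3: Third box of the row, the same, standing upright beside box_2.
- box_4: The fallen box: same kind and axes; foot on the base beside box_3's, leaning 0.5 to 0.7 rad toward file -y, its lid face on the bookend's top edge. Pushed in file +y near its top it pivots on its lower outer edge onto its end, and stands by itself within about 0.15 rad of upright. Beside box_3 its outer (lid) face is at about file y = -0.034.
- box_4_top (a point): Middle of box_4's upper outer edge (own x 0.001, y 0.080, z 0.033), which overhangs the bookend at the start: about 125 to 140 mm above the bench, the part of the box farthest in file -y. It is 163 mm up when the box stands. Axes as box_4.
- dropper_bottle: Bystander: small brown bottle, 33 mm wide, 78 mm tall, in front of the file. Origin under its centre.
- tally_counter: Bystander: hand tally counter, 26 x 52 x 60 mm, in front of the file. Origin under its centre.
- cover_glass_box: Bystander: small white box, 31 x 31 x 18 mm, behind the file. Origin under its centre.
- objective_can: Bystander: black screw-top can, 41 mm wide, 66 mm tall, behind the file. Origin under its centre.
- marker_blue: Bystander: marker pen, 13 x 133 x 14 mm, lying on the bench in front of the file's open end, along it. Origin under its centre, own y along the pen.
- media_a: Bystander: clear bottle, 45 mm wide, 98 mm tall, on the left by the wall. Origin under its centre.
There are look-alikes about, which are no part of the job. What is shaped like the box_1 but purple or white is not meant.

How it is judged:
By the outcome, as a careful person would: the job done as asked, in the order asked, and still so for the second after the job is handed in, with the robot touching nothing.
It also fails if it takes over 54 s, if anything falls off the work surface, if the arm or the gripper's body presses on something with over 40 N, if the wrist force passes 120 N, or if a joint passes its speed limit or range.

ROBOT

A 7-joint arm with a two-finger parallel gripper is mounted at the origin on the work surface; the furniture and walls round the work are solid. World frame = base frame: x ahead of the robot, y to its left, z up, the work surface at z = 0. Lengths are in m, angles in rad, forces in N, time in s.
With the tool pointing down it reaches from about 0.35 to 0.9 m from the base axis. Payload 19.9 kg.
Tool frame: the origin (TCP) lies between the finger pads; the fingertips stand 11 mm ahead of it and the grasp point (between the pads) lies 8 mm behind it; y points along the fingers, x is the direction in which the jaws open and shut, and the axes are right-handed (so a half turn about y gives the same grasp; the last joint's range is limited). The gripper opens to 94 mm and grips with 3 to 60 N. Pads are 16 mm wide; open, the fingers measure 119 mm over their backs; the gripper's body (75 mm by 177 mm) begins 78 mm behind the grasp point.
Start: joints at [1.161, 0.417, -0.01, 1.614, 0.005, 1.111, -0.053], TCP at [0.225, -0.583, 0.216] pointing down, gripper open.
Joint ranges: [-2.81, 2.81], [-0.39, 2.02], [-1.27, 1.25], [0.06, 2.57], [-1.19, 4.33], [0.19, 2], [-2.82, 2.82]. Speed limits (rad/s): [1.89, 1.89, 2.39, 2.39, 3.01, 3.01, 3.01].

INTERFACE

Orientations are given as a unit quaternion [x, y, z, w].
In Python, from bench import bot, eoat, solver, optics, monitor gives the robot as it stands. The module is installed in compiled form; this text tells all that it offers. Calls block until the motion is done:
- bot.goto(position, orientation): joint-space move of the TCP to a pose.
- bot.move_straight(position, rot=None, vel=0.15, max_force=None): straight line of the TCP; rot=None keeps the orientation; vel is the mean speed in m/s. With max_force (N) it stops when the force on the tool has changed by that much, and returns True; else False.
- bot.set_joints(angles): joint-space move.
- eoat.move_gripper(opening, grasp_force=None): finger opening in m; grasp_force is the grip in N (None keeps the last); returns when the fingers have stopped.
- bot.hold(seconds).
- solver.ik(position, orientation): joint angles nearest the present ones, or None.
- optics.get_image(name): name is "scene" or "top" or "wrist"; returns the picture (420x560x3 uint8, red, green, blue); there is no depth.
- optics.get_calibration(name): a dict with "intrinsics" (3x3 intrinsics, pixels), "k1" (the pictures are not rectified: a ray, as slopes to the right and down, at radius r is drawn at 1 + k1 r^2 times it, then the intrinsics apply), "origin" and "orientation" of the camera in the world. Camera axes: x right, y down, z forward; pixel columns grow to the right and rows downward; lengths in m; the calibration is good to about 2 mm. A picture is of the moment at which its call begins: read the wrist's pose just before it. get_calibration takes no time and is no camera call; for the wrist camera it gives the pose at the moment of the call.
A pose or a line that the arm cannot do raises bot.PlanningError and nothing moves.
- bot.finish_job(): hands the job in, once; it reports no verdict.
Readings, each from a call of its own:
- monitor.current_clock(): time.
- monitor.current_joint_positions(): joint angles.
- monitor.current_joint_velocities(): joint speeds.
- monitor.current_tau(): joint torques, N m.
- monitor.current_tool_pos(): TCP position.
- monitor.current_ee_rot(): TCP orientation.
- monitor.current_wrist_force(): force on the tool from outside, world axes, zero at the start.
- monitor.current_ft_torque(): the same for the moment, N m.
- monitor.current_gripper_width(): finger opening in m.
Only numpy, scipy, OpenCV 4.12 (cv2) and the standard library are available. Lean on these libraries where they do the work, as an engineer would, in place of code of your own. Each camera call takes 0.05 s, during which the arm holds its last target. There are 200 camera calls.

## Working session

There is one attempt and no reset: what is moved stays moved. The work goes in short steps, each a Python script; the robot and the scene stay as the last script left them, time stands still between calls to the robot, and variables do not carry over. Pictures are saved under pics/ and viewed, about 8 in all and at most 12, crops included, and the job is handed in when it is done.

```bash
mkdir -p pics; python3 - <<'E'
from bench import bot,eoat,solver,optics,monitor
import cv2,numpy as np
for n in("scene","top"):
    im=optics.get_image(n); cv2.imwrite(f"pics/{n}0.png",im[:,:,::-1]); c=optics.get_calibration(n); print(n,c)
print(monitor.current_clock(),monitor.current_ee_rot(),monitor.current_tool_pos())
E
```

```text
scene {'intrinsics': array([[483.95535592,   0.        , 289.27008787],
       [  0.        , 483.95535592, 207.44040447],
       [  0.        ,   0.        ,   1.        ]]), 'k1': -0.11635514547872673, 'origin': array([ 0.49557096, -0.55921972,  1.18968471]), 'orientation': array([ 9.67937209e-01, -2.40883887e-02,  3.40715104e-04, -2.50034382e-01])}
top {'intrinsics': array([[534.09404965,   0.        , 281.73303962],
       [  0.        , 534.09404965, 198.14923881],
       [  0.        ,   0.        ,   1.        ]]), 'k1': -0.0781741990379179, 'origin': array([0.27777677, 0.05426585, 1.46954533]), 'orientation': array([ 0.70919531, -0.69952062,  0.06241506, -0.06178408])}
0.1 [-0.5828114   0.40045051 -0.3997785   0.58322158] [ 0.22463405 -0.58288591  0.21587915]
```

View pics/scene0.png

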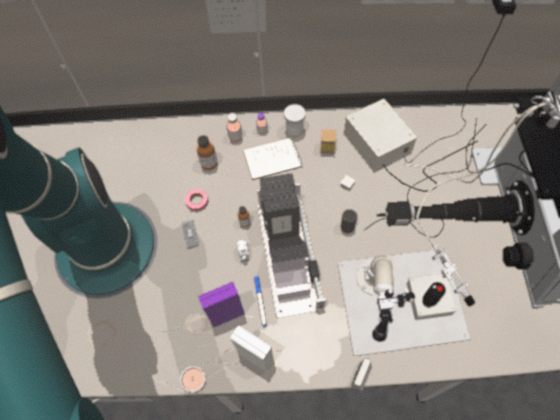

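View pics/top0.png

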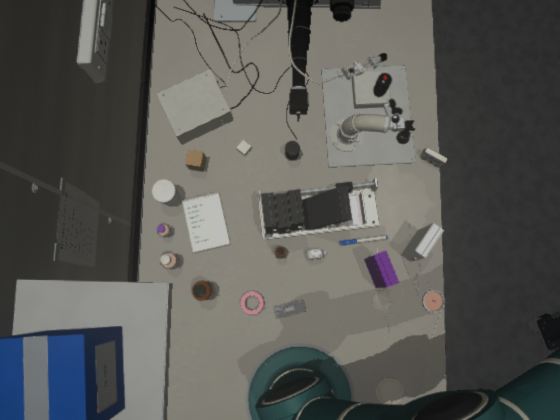

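The candidates are:
- Black slide boxes: the row at scene (285,190–235) and the leaning box at (290,250).
- Purple look-alike at scene (222,304), and a white one at (252,348). Neither is part of the job.

The file is at top (320,210). I'll make close crops next.

```bash
python3 - <<'E'
import cv2,numpy as np
a=cv2.imread("pics/top0.png")[170:250,245:395]; b=cv2.imread("pics/scene0.png")[165:325,225:345]
cv2.imwrite("pics/c1.png",cv2.resize(a,None,fx=5.3,fy=5.3,interpolation=cv2.INTER_CUBIC)); cv2.imwrite("pics/c2.png",cv2.resize(b,None,fx=3.7,fy=3.7,interpolation=cv2.INTER_CUBIC))
E
```

```text
(no output)
```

View pics/c1.png

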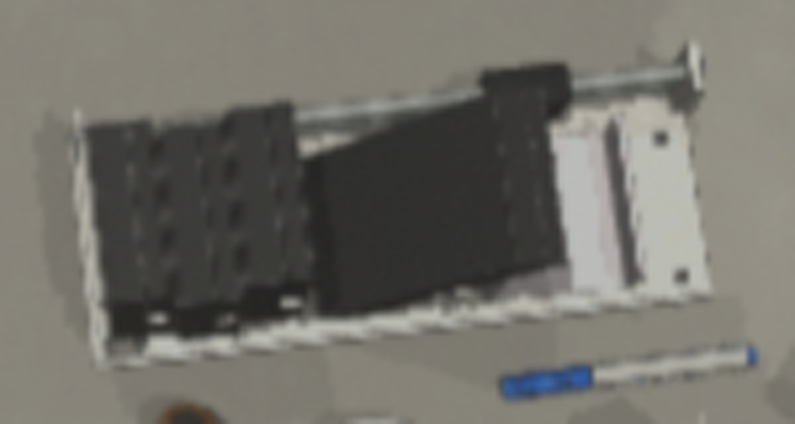

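View pics/c2.png

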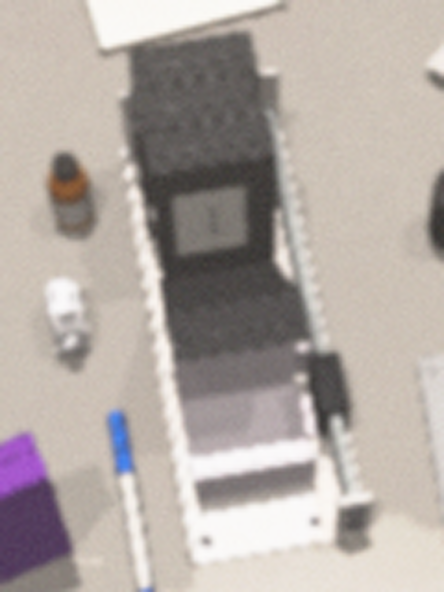

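The row's three boxes are on the end-plate side. Box_4 leans towards the open end: its top end strip is at c1 (530,180) and its outer edge runs from (545,95) to (565,265). The bookend's outer flange is at c1 (620,205) and c2 (250,455).

```bash
cat > h.py <<'E'
from bench import bot,eoat,solver,optics,monitor
import cv2,numpy as np
from scipy.spatial.transform import Rotation as R
def ray(n,uv,c=None):
    c=c or optics.get_calibration(n); K=c["intrinsics"]
    s=cv2.undistortPoints(np.array([[uv]],float),K,np.array([c["k1"],0,0,0.]))[0,0]
    return c["origin"],R.from_quat(c["orientation"]).apply([*s,1])
def at(n,uv,z,c=None):
    o,d=ray(n,uv,c); return o+d*(z-o[2])/d[2]
def tri(ua,ub,a="top",b="scene"):
    o1,d1=ray(a,ua);o2,d2=ray(b,ub)
    t=np.linalg.lstsq(np.c_[d1,-d2],o2-o1,rcond=None)[0]
    p,q=o1+d1*t[0],o2+d2*t[1]; return (p+q)/2,np.linalg.norm(p-q)
def t(u,v): return (245+u/5.3,170+v/5.3)
def s(u,v): return (225+u/3.7,165+v/3.7)
E
python3 - <<'E'
from h import *
np.set_printoptions(precision=4,suppress=True)
print("front open corner",at("top",t(712,293),.003),at("scene",s(195,562),.003))
print("back open corner",at("top",t(688,104),.003),at("scene",s(336,542),.003))
print("front far corner",at("top",t(100,365),.003))
print("hole f/b",at("top",t(682,276),.003),at("scene",s(207,541),.003),at("top",t(661,138),.003),at("scene",s(315,522),.003))
print("bracket z.072",at("top",t(695,45),.072),at("scene",s(365,497),.072))
print("box4 top outer edge", tri(t(566,264),s(180,358)),tri(t(546,95),s(309,342)))
print("  z.132",at("top",t(566,264),.132),at("top",t(546,95),.132))
print("flange top z.055",at("top",t(635,283),.055),at("top",t(616,122),.055),at("scene",s(193,475),.055),at("scene",s(313,460),.055))
print("slider top",at("top",t(568,64),.067),at("scene",s(347,417),.067))
E
```

```text
front open corner [ 0.4658 -0.2169  0.003 ] [ 0.4692 -0.2142  0.003 ]
back open corner [ 0.5663 -0.206   0.003 ] [ 0.5655 -0.2051  0.003 ]
front far corner [0.4239 0.1024 0.003 ]
hole f/b [ 0.4745 -0.2013  0.003 ] [ 0.4779 -0.2     0.003 ] [ 0.5478 -0.1913  0.003 ] [ 0.5522 -0.1903  0.003 ]
bracket z.072 [ 0.5832 -0.1978  0.072 ] [ 0.5823 -0.1967  0.072 ]
box4 top outer edge (array([ 0.4645, -0.1217,  0.1377]), np.float64(0.006238547315138473)) (array([ 0.547 , -0.1134,  0.1341]), np.float64(0.0061532136622936))
  z.132 [ 0.4623 -0.1233  0.132 ] [ 0.5444 -0.1144  0.132 ]
flange top z.055 [ 0.4637 -0.1683  0.055 ] [ 0.5462 -0.1597  0.055 ] [ 0.4712 -0.1702  0.055 ] [ 0.5512 -0.1639  0.055 ]
slider top [ 0.5735 -0.1339  0.067 ] [ 0.5751 -0.1393  0.067 ]
```

```bash
cat >> h.py <<'E'
np.set_printoptions(precision=4,suppress=True)
O=np.array([.491,.0015,0]);yaw=.122
F=R.from_euler('z',yaw)
def W(x,y,z): return O+F.apply([x,y,z])
def inv(p): return F.inv().apply(np.array(p)-O)
ex,ey=F.apply([1,0,0]),F.apply([0,1,0])
QS=[R.from_matrix(np.c_[k*ex,[0,0,-1],k*ey]).as_quat() for k in(1,-1)]
E
python3 - <<'E'
from h import *
print("scope tip",tri((298,120),(385,215)))
print("purple back-right top",inv(at("top",(397,280),.16)),inv(at("top",(388,250),.16)),inv(at("top",(367,257),.16)))
print(R.from_quat(monitor.current_ee_rot()).as_matrix())
for q in QS:
  for p in(W(0,-.155,.30),W(0,-.155,.126),W(0,-.04,.126),W(0,-.195,.036)): print(solver.ik(p,q))
E
```

```text
scope tip (array([0.7498, 0.0149, 0.0821]), np.float64(0.018223566238334318))
purple back-right top [-0.206  -0.2071  0.16  ] [-0.1311 -0.1953  0.16  ] [-0.1423 -0.1415  0.16  ]
[[ 0.3596 -0.0005  0.9331]
 [-0.9331  0.001   0.3596]
 [-0.0011 -1.     -0.0001]]
[ 0.6932  0.2142 -0.536   1.7243  0.1152  1.2345  0.2511]
[ 0.6781  0.414  -0.5454  1.9129  0.2724  0.8878  0.1185]
[ 0.5304  0.3662 -0.6108  1.9937  0.2738  0.8623 -0.1073]
[ 0.6839  0.5756 -0.4834  1.9191  0.3852  0.7387  0.1   ]
[ 0.3405  0.183  -0.124   1.7356  0.0239  1.2245 -2.8091]
[ 0.2184  0.3623  0.017   1.9284 -0.008   0.8509 -2.7799]
[-0.8372  0.5312  1.0873  2.0348 -0.5929  0.9318 -2.4509]
[ 0.1971  0.5294  0.1301  1.936  -0.104   0.6825 -2.6292]
```

```bash
python3 - <<'E'
from h import *
q=QS[0]
eoat.move_gripper(.04)
bot.goto(W(0,-.158,.30),q)
bot.move_straight(W(0,-.158,.128),vel=.12)
print(inv(monitor.current_tool_pos()),monitor.current_wrist_force(),monitor.current_clock())
print(bot.move_straight(W(0,-.06,.128),vel=.05,max_force=12), inv(monitor.current_tool_pos()),monitor.current_wrist_force())
print(monitor.current_clock())
for n in("scene","top"): cv2.imwrite(f"pics/{n}1.png",optics.get_image(n)[:,:,::-1])
a=cv2.imread("pics/top1.png")[165:255,245:395]; b=cv2.imread("pics/scene1.png")[165:325,225:345]
a=cv2.resize(a,(400,240),interpolation=cv2.INTER_CUBIC); b=cv2.resize(b,(390,520),interpolation=cv2.INTER_CUBIC)
m=np.zeros((520,790,3),np.uint8); m[:240,:400]=a; m[:,400:]=b; cv2.imwrite("pics/m1.png",m)
E
```

```text
[ 0.0003 -0.1581  0.1286] [-0.1811  0.1388  0.3921] 4.5167
False [-0.     -0.0602  0.128 ] [-0.0154  0.5488  0.0937]
6.625
```

View pics/m1.png

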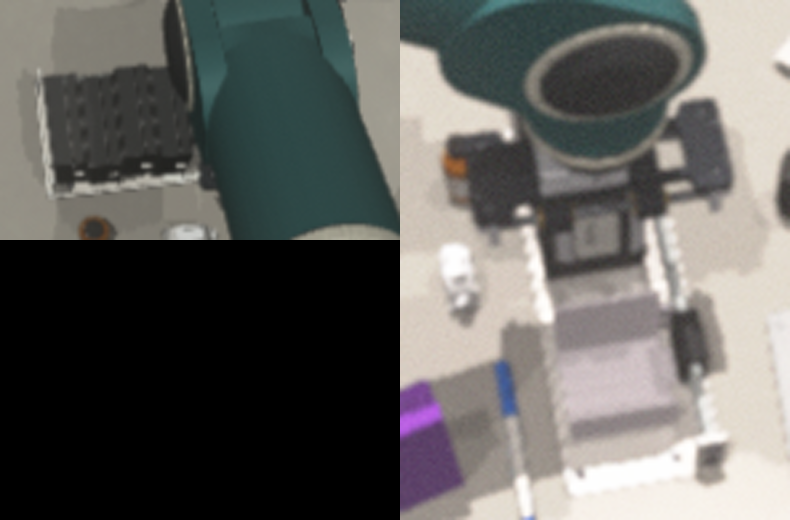

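Box_4 is now nearly upright: its lid label is at m1 (600,232), and the bookend hasn't moved. I'll push on until it touches the row, then back off and look.

```bash
python3 - <<'E'
from h import *
print(bot.move_straight(W(0,-.034,.128),vel=.025,max_force=5), inv(monitor.current_tool_pos()),monitor.current_wrist_force())
bot.move_straight(W(0,-.075,.128),vel=.06)
bot.move_straight(W(0,-.20,.128),vel=.12)
print(monitor.current_clock())
for n in("scene","top"): cv2.imwrite(f"pics/{n}2.png",optics.get_image(n)[:,:,::-1])
a=cv2.imread("pics/top2.png")[165:255,245:395]; b=cv2.imread("pics/scene2.png")[165:325,225:345]
a=cv2.resize(a,(400,240),interpolation=cv2.INTER_CUBIC); b=cv2.resize(b,(390,520),interpolation=cv2.INTER_CUBIC)
m=np.zeros((520,790,3),np.uint8); m[:240,:400]=a; m[:,400:]=b; cv2.imwrite("pics/m2.png",m)
E
```

```text
True [-0.0003 -0.0387  0.1278] [ 0.5982 -2.6292  1.8366]
9.4917
```

View pics/m2.png

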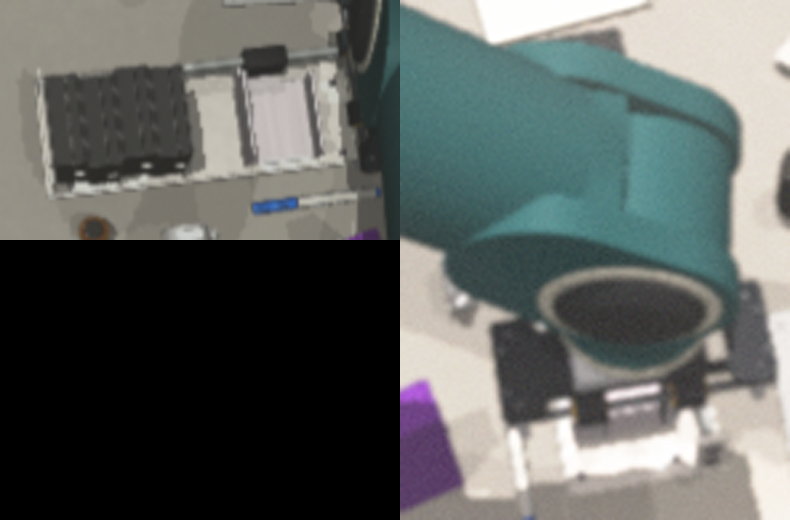

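Box_4 stands upright with the other three (m2 top view, (150,120)). The slider is still at its starting pixel, top (344,187). Next I'll push the bookend.

```bash
python3 - <<'E'
from h import *
print(bot.move_straight(W(0,-.20,.036),vel=.1,max_force=8),inv(monitor.current_tool_pos()))
for y,v in((-.135,.05),(-.105,.02)):
    print(bot.move_straight(W(0,y,.036),vel=v,max_force=8 if y<-.12 else 6), inv(monitor.current_tool_pos()),monitor.current_wrist_force())
bot.hold(.3); print(monitor.current_wrist_force())
bot.move_straight(W(0,-.20,.036),vel=.1)
bot.move_straight(W(0,-.20,.25),vel=.2)
bot.goto(W(-.12,-.42,.28),QS[0])
print(monitor.current_clock())
for n in("scene","top"): cv2.imwrite(f"pics/{n}3.png",optics.get_image(n)[:,:,::-1])
a=cv2.imread("pics/top3.png")[165:255,245:395]; b=cv2.imread("pics/scene3.png")[165:325,225:345]
a=cv2.resize(a,(400,240),interpolation=cv2.INTER_CUBIC); b=cv2.resize(b,(390,520),interpolation=cv2.INTER_CUBIC)
m=np.zeros((520,790,3),np.uint8); m[:240,:400]=a; m[:,400:]=b; cv2.imwrite("pics/m3.png",m)
E
```

```text
False [ 0.0003 -0.2002  0.0365]
False [ 0.0003 -0.135   0.0361] [ 0.4321  0.125  -0.234 ]
True [-0.0002 -0.1167  0.0359] [ 0.4986 -2.5917  2.1474]
[ 1.3256 -1.0284  0.5912]
16.5333
```

View pics/m3.png

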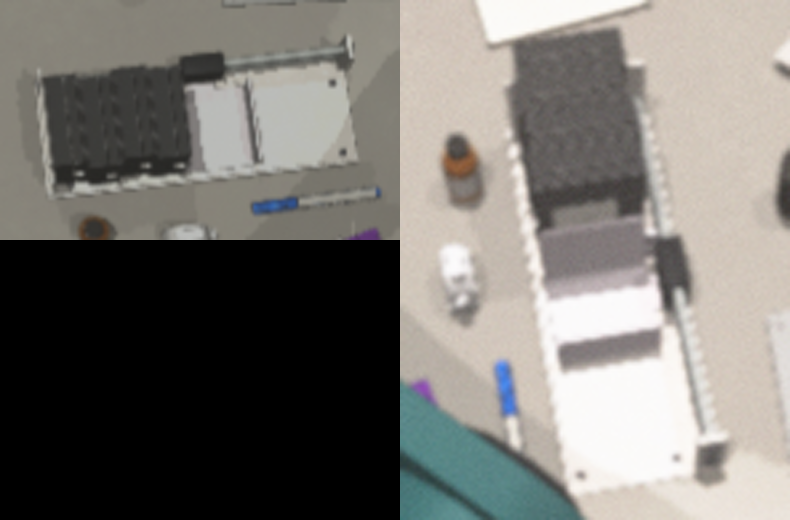

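The bookend closes the row: its face is against box_4 at m3 (595,240). It stopped at file y = -0.1167, which matches the box contact stop at -0.0387 minus the 78 mm bookend depth. The bystanders in view are where they were, so I'll hand in.

```bash
python3 - <<'E'
from h import *
for n in("scene","top"):
    a=cv2.imread(f"pics/{n}0.png");b=cv2.imread(f"pics/{n}3.png")
    print(n,[(k,int(cv2.absdiff(a,b)[v-8:v+8,u-8:u+8].mean())) for k,u,v in (("scene",244,216),("scene",243,250),("scene",347,182),("scene",348,221),("scene",258,290),("top",281,252),("top",315,254),("top",244,147),("top",292,150),("top",355,241),("top",382,268)) if k==n])
bot.hold(.5); bot.finish_job(); print(monitor.current_clock())
E
```

```text
scene [('scene', 4), ('scene', 4), ('scene', 4), ('scene', 3), ('scene', 12)]
top [('top', 0), ('top', 1), ('top', 0), ('top', 0), ('top', 9), ('top', 7)]
the job is handed in; nothing more can be done
the job is handed in; nothing more can be done
```

I pushed the fallen box (box_4) upright with the fingers while the bookend stayed put, then pushed the bookend in until it closed the row. I handed the job in at about 17 s, with the arm clear of everything.

- **Box:** the second look showed box_4 standing against box_3, with the bookend slider still at its starting pixel.
- **Bookend:** it stopped on contact at file y = -0.1167. That is where the box contact position (-0.0387) less the bookend's 78 mm depth puts it. The last picture shows its face against box_4. The push stopped on a 6 N force change, and I did not push again to confirm the fit.
- **Bystanders:** comparing first and last pictures, the dropper bottle, tally counter, cover-glass box and objective can are unchanged. The patches at the marker pen (both views) and the purple box (top view) did differ. I put that down to the arm and its shadow, since the visible end of the pen is in the same place and I saw no sign of contact there, but I did not check it separately. I did not compare the clear bottle by the wall (media_a); the arm never went near it.

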